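# Turn the keyed tube insert home in the bench mixer

### The arm

A 6-joint arm with a two-finger parallel gripper is mounted at the origin on the work surface. World frame = base frame: x ahead of the robot, y to its left, z up, the work surface at z = 0. Lengths are in mm, angles in rad, forces in N, time in s.
With the tool pointing down it reaches from about 350 to 975 mm from the base axis. Payload 7.1 kg.
Tool frame: the origin (TCP) lies on the centre line of the jaws, within the pads' length; the fingertips stand 25 mm ahead of it and the grasp point (between the pads) lies 6 mm ahead of it (ctrl.nose_length is the distance from the TCP to the fingertips, in mm); x points along the fingers, y is the direction in which the jaws open and shut, and the axes are right-handed (so a half turn about x gives the same grasp; the last joint's range is limited). The gripper opens to 88 mm and grips with 3 to 60 N. Pads are 20 mm wide; open, the fingers measure 115 mm over their backs; the gripper's body (75 mm by 178 mm) begins 61 mm behind the grasp point.
Start: joints at [1.194, 0.423, 1.63, -0, 1.089, -0.019], TCP at [218.852, 585.413, 247.675] pointing down, gripper open.
Joint ranges: [-3, 3], [-0.9, 2.11], [0.09, 2.58], [-1.31, 4.45], [0.11, 2.69], [-2.54, 2.54]. Speed limits (rad/s): [2.39, 2.39, 3.01, 3.14, 3.14, 3.14].

### API

Orientations are given as a rotation vector (axis times angle).
In Python, from workcell import ctrl gives the robot as it stands.
- The arm moves only by the tool arm_command, never from a script. Its argument "deltas" is a list of rows, each a list of 4 numbers: the shift along the tool's x, y, z in m, then the turn about the tool's x in rad. In form: [[tx, ty, tz, yaw], ...]. A call has 1 to 10 rows; each row shifts and turns the pose as measured when the row begins, along the tool's axes as they then stand; what a row does not reach is not made up. A row lasts 1/10 s, in which the tool goes at most 50 mm and 8.59 degrees, less where a joint would pass 70% of its speed; a pose out of reach is approached as far as the arm can. A call is refused whole if a number of a shift passes 0.05 or a number of a turn 0.15, either way. A call with a gripper value outside its range is refused whole. "hand" is the finger opening in m, from 0 to 0.0878, set as the call begins (left out, the last holds). The fingers move at their own pace and stop on an object; the grip force is fixed at half the most. Time passes only in rows, so rows that do not move let the fingers close. It gives the time, the measured TCP pose, the force and the opening at its end, in the units of the state.
- ctrl.get_obs(): the state, without advancing time (a new reading comes with each control period).
- ctrl.get_image(name): name is "scene" or "top" or "wrist"; returns the picture (480x640x3 uint8, red, green, blue); there is no depth.
- ctrl.get_calibration(name): a dict with "fx", "fy", "cx", "cy" (pixels), "R" (3x3) and "t" (3): a world point X has camera coordinates R X + t. Camera axes: x right, y down, z forward; pixel columns grow to the right and rows downward; lengths in mm; the calibration is good to about 2 mm. A picture is of the moment at which its call begins: read the wrist's pose just before it. get_calibration takes no time and is no camera call; for the wrist camera it gives the pose at the moment of the call.
- ctrl.close_job(): hands the job in, once; it reports no verdict.
The state is a dict: "t": time; "qpos": joint angles; "qvel": joint speeds; "joint_torque": joint torques, N m; "ee_pos": TCP position; "orientation": TCP orientation; "ft_force": force on the tool from outside, world axes, zero at the start; "moment": the same for the moment, N m; "width": finger opening in mm.
Only numpy, scipy, OpenCV 4.12 (cv2) and the standard library are available. Lean on these libraries where they do the work, as an engineer would, in place of code of your own. Each camera call takes 0.05 s, during which the arm holds its last target.

### The job

Take the green two-lug tube insert by its upright fin and lower it into the round well of the bench mixer crosswise, so that its lugs first ride on the mixer's top, well off the two notches marked yellow. Keeping hold of it and pressing only lightly, turn it until the lugs drop into the notches and it sits level and fully home, flush with the top; then let go. Leave the orange four-lug insert and the blue tip box where they are.

Things in the scene. Friction and masses are not known exactly. Their poses are not given: they have to be found in the camera images.
- insert: [mm] Green insert, 180 g, upright on the bench; origin: centre of its foot, z up. Round body 28 tall, radius 26 at the foot, 36 from 16 up. Two opposite lugs along own y: tips 56 from centre, 14 wide, 12 thick, tops flush with the deck (28 up). Grip fin on the deck's centre: 16 thick (own x), 44 long (own y), 28 to 68 above the foot. Fits either way round (half turn). Black discs: tube holes.
- well (a point): [mm] Centre of the well's floor in a fixed mixer (grey top 190 x 190, 100 above bench; white 60 tall step at +x); z up, floor 28 below top. Round well, radius 44; two opposite notches along own y, 34 wide, to 66 from centre, 16 deep, yellow bars beyond. Lugs over 10 deg off the notches ride on top, foot 12 above floor; home, foot on floor, deck flush. Play about 8 mm, 10 deg.
- spare: Bystander, leave alone: orange loose insert, same body and fin as the green one (68 mm tall) but four lugs in a cross at 45 degrees to its fin, tips 50 mm from the centre. Origin: centre of its underside, z up.
- tipbox: Bystander, leave alone: loose pipette tip box, blue with white top and yellow dots, 85 (own x) x 115 (own y) x 57 mm tall. Origin: centre of its underside, z up.
Not all that is in view belongs to the job. Of the things shaped like the insert, the green one is meant.

How it is judged (in metres and radians):
On the way, in this order (a step that is already met when the one before it is completed fails the run):
1. the held insert stands in the well's mouth with its lugs riding on the mixer's top, at least 10 degrees off the notches (z of insert in the frame of well between 0.008 and 0.017 m and horizontal distance between insert and well below 0.02 m and angle between the y axis of insert and the y axis of well, either way round above 0.17 rad and contact force between insert and mixer above 0.3 N and contact force between the fingers and insert above 1 N), for 0.1 s.
2. still held, it has dropped home: foot within 6 mm of the well's floor (z of insert in the frame of well below 0.006 m and horizontal distance between insert and well below 0.015 m and contact force between the fingers and insert above 1 N), for 0.1 s.
At the end, for the whole second after the job is handed in: The green insert stands level (within about 6 degrees) and at rest in the well with its foot within 5 mm of the well's floor, within 15 mm of its centre and its lugs within 15 degrees of the notch line; the orange insert and the tip box are within 30 mm of where they started (z of insert in the frame of well between -0.005 and 0.005 m and horizontal distance between insert and well below 0.015 m and angle between the y axis of insert and the y axis of well, either way round below 0.26 rad and angle between insert's own z axis and vertical below 0.1 rad and linear speed of insert below 0.02 m/s and distance of each of spare, tipbox from where it was at the start of the episode below 0.03 m); the robot touches nothing.
It fails at once if the insert is pressed or dropped hard onto the mixer (over 60 N) (contact force between insert and mixer above 60 N).
It fails at once if the orange insert is pushed or taken away (over 30 mm) (distance of spare from where it was at the start of the episode above 0.03 m).
It fails at once if the tip box is pushed or taken away (over 30 mm) (distance of tipbox from where it was at the start of the episode above 0.03 m).
It also fails if it takes over 38 s, if anything falls off the work surface, if the arm or the gripper's body presses on something with over 40 N, if the wrist force passes 120 N, or if a joint passes its speed limit or range.

## Working session

There is one attempt and no reset: what is moved stays moved. The work goes in short steps, Python scripts to look and compute and a tool call to move; the robot and the scene stay as the last step left them, time stands still between calls to the robot, and variables do not carry over. Pictures are saved under pics/ and viewed, and the job is handed in when it is done.

Besides the shell and the picture viewer there is one more tool, called after "Emit:" as a command line: name --pt "numbers of a row" for each row, then --argument value for the rest. arm_command: Moves the arm, as the interface text tells. Its arguments: {"type":"object","properties":{"deltas":{"type":"array","items":{"type":"array","items":{"type":"number"}}},"hand":{"type":"number"}},"required":["deltas"]}

```bash
mkdir -p pics; ls
python3 - <<'E'
from workcell import ctrl
import cv2
print(ctrl.get_obs())
for n in("scene","top","wrist"):
    c=ctrl.get_calibration(n);print(n,c)
    cv2.imwrite(f"pics/{n}0.png",ctrl.get_image(n)[:,:,::-1])
E
```

```text
pics
{'t': 0.0, 'qpos': array([ 1.19399959e+00,  4.23833566e-01,  1.63069073e+00, -3.82178917e-07,
        1.08860578e+00, -1.90118415e-02]), 'qvel': array([-0.00019808,  0.00117815, -0.00122852, -0.00019862, -0.00124248,
       -0.00107167]), 'joint_torque': array([ 5.00021506e-04, -5.44618356e+01, -2.73668307e+01,  6.43070089e-02,
        2.27187574e-02, -1.35981468e-04]), 'ee_pos': array([218.66571755, 584.94199992, 246.90592901]), 'orientation': array([ 0.27955469,  1.55280678, -0.28193311]), 'ft_force': array([-0.40954035, -0.11965   ,  0.20312925]), 'moment': array([ 0.03967754, -0.00234265,  0.03648057]), 'width': 87.77350199258558}
scene {'fx': 526.0263613284815, 'fy': 526.0263613284815, 'cx': 321.3886398170592, 'cy': 241.70034578668495, 'R': array([[-0.73875608,  0.67395607, -0.00476089],
       [ 0.53520068,  0.58233689, -0.61191827],
       [-0.4096336 , -0.45460637, -0.79090667]]), 't': array([ 294.68269003, -228.38466786, 1191.05668677])}
top {'fx': 622.1898566559973, 'fy': 622.1898566559973, 'cx': 312.3379150820776, 'cy': 230.182657291937, 'R': array([[-0.01602011, -0.99981958, -0.01020602],
       [-0.98988595,  0.01729828, -0.14080687],
       [ 0.14095801,  0.00784705, -0.98998448]]), 't': array([  74.91821384,  495.40561292, 1047.43949241])}
wrist {'fx': 358.3773399095643, 'fy': 358.3773399095643, 'cx': 321.1432317500953, 'cy': 237.58010358121814, 'R': array([[ 0.35070576,  0.93648403, -0.00176992],
       [ 0.90829225, -0.33968669,  0.24416828],
       [ 0.22805848, -0.08723883, -0.96973126]]), 't': array([-623.68569349,  -29.24356934,  388.78102335])}
```

View pics/top0.png

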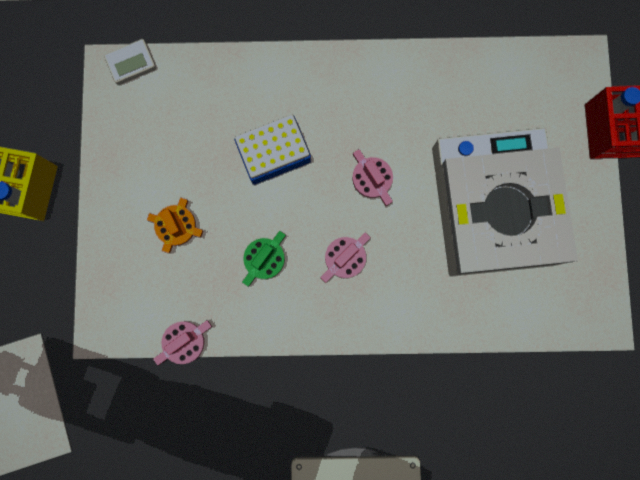

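View pics/scene0.png

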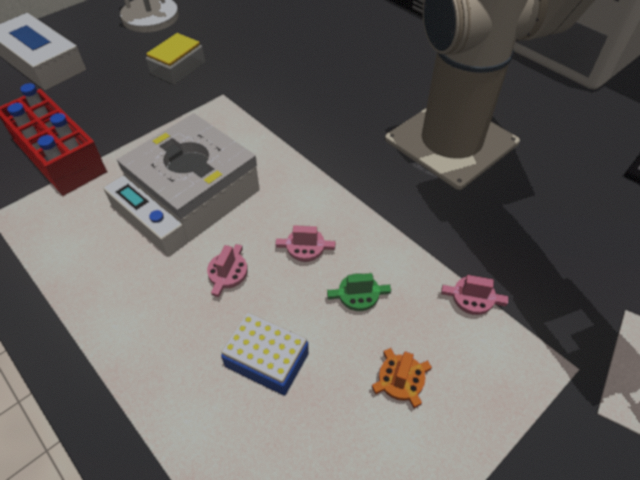

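View pics/wrist0.png

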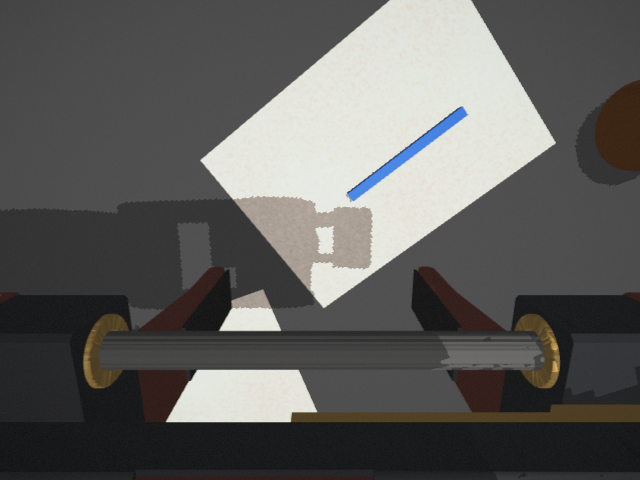

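The top view shows five things that could be taken for the insert: green at (265,258), orange four-lug at (175,225), and pink at (373,177), (346,258) and (183,342). I choose the green one. The well is near (511,209). I'll check both in close crops.

Run:
```python
import cv2,numpy as np
t=cv2.imread("pics/top0.png")
a=cv2.resize(t[215:301,215:325],None,fx=7,fy=7,interpolation=cv2.INTER_CUBIC)
b=cv2.resize(t[150:265,440:585],None,fx=5,fy=5,interpolation=cv2.INTER_CUBIC)
cv2.imwrite("pics/cg.png",a);cv2.imwrite("pics/cw.png",b)
```

```text
(no output)
```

View pics/cg.png

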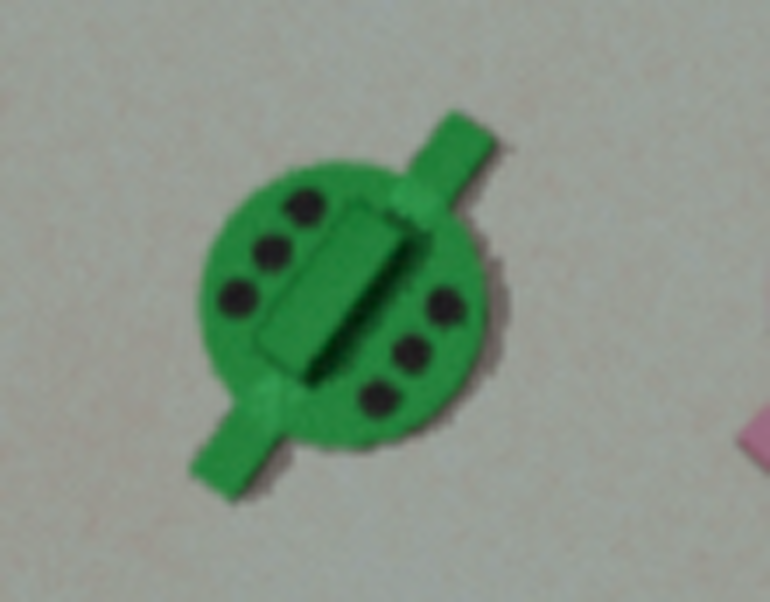

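View pics/cw.png

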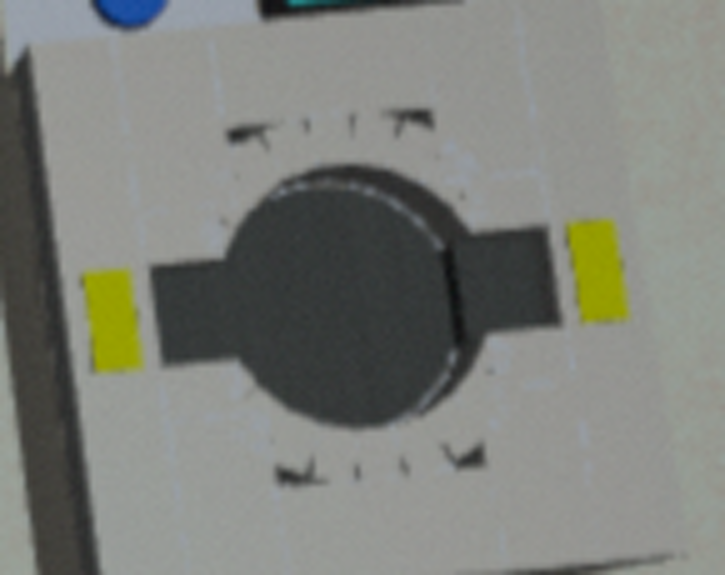

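```bash
cat > h.py <<'E'
import numpy as np
from workcell import ctrl
def back(c,uv,z):
    R,t=np.array(c["R"]),np.array(c["t"]); C=-R.T@t
    d=R.T@np.array([(uv[0]-c["cx"])/c["fx"],(uv[1]-c["cy"])/c["fy"],1.])
    return (C+d*(z-C[2])/d[2])[:2]
def proj(c,P):
    q=np.array(c["R"])@np.array(P)+c["t"]; return q[0]/q[2]*c["fx"]+c["cx"],q[1]/q[2]*c["fy"]+c["cy"]
def uncrop(p,s,o): return ((p[0]+.5)/s-.5+o[0],(p[1]+.5)/s-.5+o[1])
E
python3 - <<'E'
from h import *
from scipy.spatial.transform import Rotation as Ro
c=ctrl.get_calibration("top")
g=[back(c,uncrop(p,7,(215,215)),28) for p in[(455,110),(497,145),(192,470),(235,500)]]
a=(g[0]+g[1])/2;b=(g[2]+g[3])/2
print("ins",(a+b)/2,np.linalg.norm(a-b),np.degrees(np.arctan2(*(a-b)[::-1])))
print("body",back(c,uncrop((343,305),7,(215,215)),28))
f=[back(c,uncrop(p,7,(215,215)),68) for p in[(360,200),(410,238),(257,338),(308,385)]];
print("fin",np.mean(f,0))
for l,r in[((113,320),(598,271)),((157,315),(553,276))]:
    a,b=[back(c,uncrop(p,5,(440,150)),100) for p in(l,r)]
    print("well",(a+b)/2,np.linalg.norm(a-b),np.degrees(np.arctan2(*(a-b)[::-1])))
o=ctrl.get_obs();M=Ro.from_rotvec(o["orientation"]).as_matrix();print(M.round(4),o["qpos"][5], ctrl.get_obs()["t"], ctrl.nose_length)
E
```

```text
ins [449.84728437 151.82877644] 110.085056420023 -36.738229193466914
body [449.92221706 152.44110783]
fin [449.62541072 151.1258537 ]
well [ 517.26588292 -259.43266952] 159.93019683383335 94.82667361958495
well [ 517.26791773 -259.25947337] 130.53424603540603 94.68090012223753
[[-4.000e-04  3.502e-01  9.367e-01]
 [-1.100e-03  9.367e-01 -3.502e-01]
 [-1.000e+00 -1.200e-03 -0.000e+00]] -0.019042401634781856 0.15 25.0
```

Emit:
arm_command --pt "0 0 0 0.14" --pt "0 0 0 0.14" --pt "0 -0.0174 0.037 0" --pt "0 -0.0174 0.037 0" --pt "0 -0.0174 0.037 0" --pt "0 -0.0174 0.037 0" --pt "0 -0.0174 0.037 0" --pt "0 -0.0174 0.037 0" --pt "0 -0.0174 0.037 0" --pt "0 -0.0174 0.037 0" --hand 0.0878

```text
t: 1.15
ee_pos: [372.4, 288.4, 244.8]
orientation: [0.501, 1.513, -0.505]
ft_force: [-0.2, -0.7, 0.2]
width: 87.8
```

```bash
cat > go.py <<'E'
import sys
from h import *
from scipy.spatial.transform import Rotation as Ro
def tool(target,psi):
    o=ctrl.get_obs();M=Ro.from_rotvec(o["orientation"]).as_matrix()
    p=np.degrees(np.arctan2(M[1,1],M[0,1]))
    d=M.T@(np.array(target)-o["ee_pos"])
    print("t",round(o["t"],2),"pos",o["ee_pos"].round(1),"psi",p.round(2),"need tool",d.round(1),"turn",np.radians(p-psi).round(3),"F",o["ft_force"].round(1),"w",round(o["width"],1),"q6",o["qpos"][5].round(2),"tilt",M[2].round(3))
if __name__=="__main__": tool([float(x) for x in sys.argv[1:4]],float(sys.argv[4]))
E
python3 go.py 450 152 150 53.3
```

```text
t 1.15 pos [372.4 288.4 244.8] psi 53.22 need tool [ 95.  -62.6 143.8] turn -0.001 F [-0.2 -0.7  0.2] w 87.8 q6 -0.29 tilt [-1.    -0.003  0.   ]
```

Emit:
arm_command --pt "0.019 -0.0125 0.0288 0" --pt "0.019 -0.0125 0.0288 0" --pt "0.019 -0.0125 0.0288 0" --pt "0.019 -0.0125 0.0288 0" --pt "0.019 -0.0125 0.0288 0" --pt "0 0 0 0"

```text
t: 1.75
ee_pos: [454.8, 143.1, 148.1]
orientation: [0.507, 1.509, -0.505]
ft_force: [-0.9, 0.2, -0.6]
width: 87.6
```

```bash
python3 go.py 450 152 58 53.3
python3 - <<'E'
from h import *
import cv2
c=ctrl.get_calibration("wrist")
im=ctrl.get_image("wrist")[:,:,::-1].copy()
cv2.imwrite("pics/w1.png",im)
np.save("c1.npy",c,allow_pickle=True)
print(proj(c,[450,152,28]),proj(c,[450,152,68]))
E
```

```text
t 1.75 pos [454.8 143.1 148.1] psi 52.96 need tool [90.   4.1 -9.4] turn -0.006 F [-0.9  0.2 -0.6] w 87.6 q6 -0.64 tilt [-1.     0.001  0.002]
(np.float64(327.2855614930017), np.float64(227.1983533385265)) (np.float64(328.43051198299673), np.float64(241.18161387894867))
```

View pics/w1.png

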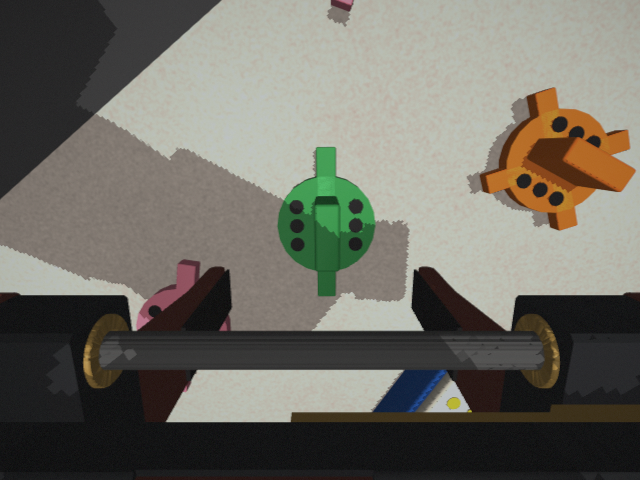

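The wrist view shows the green disc centred at (326,225), against a predicted (327,227). Its fin lies square between the jaws and the fingers' path down is clear.

Emit:
arm_command --pt "0 0.004 -0.009 0" --pt "0.025 0 0 0" --pt "0.025 0 0 0" --pt "0 0 0 0"

```text
t: 2.2
ee_pos: [449.6, 158.4, 101.0]
orientation: [0.509, 1.505, -0.5]
ft_force: [-0.2, 0.1, -0.6]
width: 88.0
```

```bash
python3 go.py 450 152 58 53.3
```

```text
t 2.2 pos [449.6 158.4 101. ] psi 53.07 need tool [42.9 -5.1  4. ] turn -0.004 F [-0.2  0.1 -0.6] w 88.0 q6 -0.61 tilt [-1.     0.007  0.004]
```

Emit:
arm_command --pt "0.014 -0.003 0.002 0" --pt "0.014 0 0 0" --pt "0.01 0 0 0" --pt "0 0 0 0"

```text
t: 2.6
ee_pos: [450.1, 160.4, 66.6]
orientation: [0.507, 1.502, -0.492]
ft_force: [0.2, 0.1, 0.3]
width: 88.1
```

```bash
python3 go.py 450 152 58 53.3
```

```text
t 2.6 pos [450.1 160.4  66.6] psi 53.42 need tool [ 8.6 -7.   4.9] turn 0.002 F [0.2 0.1 0.3] w 88.1 q6 -0.62 tilt [-1.     0.012  0.007]
```

Emit:
arm_command --pt "0 -0.007 0.005 0" --pt "0 0 0 0" --pt "0 0 0 0"

```text
t: 2.9
ee_pos: [450.7, 152.3, 68.8]
orientation: [0.507, 1.5, -0.489]
ft_force: [-0.1, -0.1, -0.8]
width: 87.8
```

```bash
python3 go.py 450 152 58 53.3
```

```text
t 2.9 pos [450.7 152.3  68.8] psi 53.49 need tool [10.8 -0.9 -0.5] turn 0.003 F [-0.1 -0.1 -0.8] w 87.8 q6 -0.64 tilt [-1.     0.014  0.009]
```

Emit:
arm_command --pt "0.006 0 0 0" --pt "0.005 0 0 0" --pt "0 0 0 0"

```text
t: 3.2
ee_pos: [451.6, 152.3, 57.8]
orientation: [0.508, 1.498, -0.489]
ft_force: [0.8, 0.7, 0.3]
width: 87.6
```

```bash
python3 go.py 450 152 58 53.3
```

```text
t 3.2 pos [451.6 152.3  57.8] psi 53.44 need tool [-0.2 -1.2 -1.1] turn 0.002 F [0.8 0.7 0.3] w 87.6 q6 -0.64 tilt [-1.     0.016  0.01 ]
```

Height and centring are good, so I close on the fin.

Emit:
arm_command --pt "0 -0.001 -0.001 0" --pt "0 0 0 0" --pt "0 0 0 0" --pt "0 0 0 0" --pt "0 0 0 0" --pt "0 0 0 0" --pt "0 0 0 0" --pt "0 0 0 0" --hand 0.005

```text
t: 4.0
ee_pos: [450.0, 152.1, 57.5]
orientation: [0.508, 1.499, -0.489]
ft_force: [-0.0, -0.4, 0.2]
width: 27.4
```

```bash
python3 go.py 450 152 58 53.3
```

```text
t 4.0 pos [450.  152.1  57.5] psi 53.44 need tool [-0.5 -0.   0.1] turn 0.003 F [-0.  -0.4  0.2] w 27.4 q6 -0.64 tilt [-1.     0.015  0.009]
```

Emit:
arm_command --pt "0 0 0 0" --pt "0 0 0 0" --pt "0 0 0 0" --pt "0 0 0 0"

```text
t: 4.4
ee_pos: [449.6, 151.7, 57.8]
orientation: [0.507, 1.499, -0.49]
ft_force: [0.2, -0.5, 0.3]
width: 15.8
```

```bash
python3 go.py 450 152 58 53.3
```

```text
t 4.4 pos [449.6 151.7  57.8] psi 53.47 need tool [-0.2  0.5  0.1] turn 0.003 F [ 0.2 -0.5  0.3] w 15.8 q6 -0.64 tilt [-1.     0.014  0.009]
```

The fingers hold the 16 mm fin (opening 15.8 mm). Next I lift.

Emit:
arm_command --pt "-0.015 0 0 0" --pt "-0.03 0 0 0" --pt "-0.03 0 0 0" --pt "-0.03 0 0 0" --pt "-0.03 0 0 0" --pt "0 0 0 0"

```text
t: 5.0
ee_pos: [446.0, 150.8, 195.4]
orientation: [0.506, 1.504, -0.492]
ft_force: [0.3, 0.3, -1.5]
width: 15.8
```

```bash
python3 go.py 517.3 -259.3 200 44.7
python3 - <<'E'
from h import *
import cv2
cv2.imwrite("pics/w2.png",ctrl.get_image("wrist")[:,:,::-1])
cv2.imwrite("pics/s2.png",ctrl.get_image("scene")[:,:,::-1])
E
```

```text
t 5.0 pos [446.  150.8 195.4] psi 53.44 need tool [  -5.9 -286.9  301.5] turn 0.153 F [ 0.3  0.3 -1.5] w 15.8 q6 -0.63 tilt [-1.     0.011  0.006]
```

View pics/w2.png

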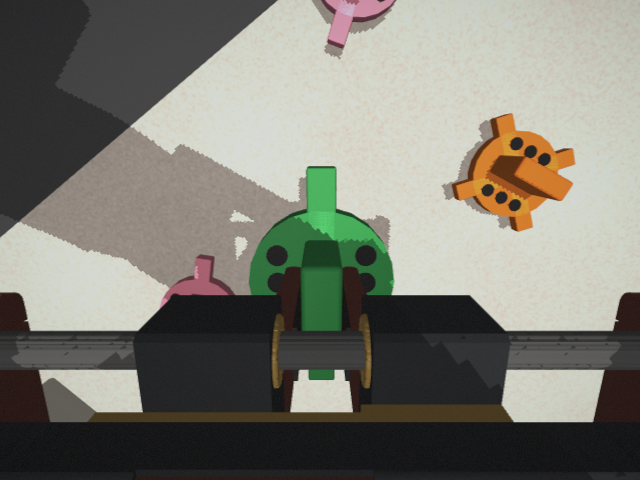

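View pics/s2.png

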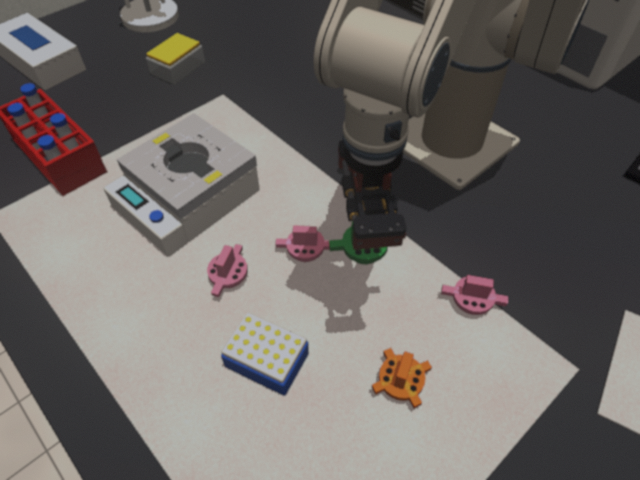

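The insert hangs level in the fingers (lug tip at (321,170) in the wrist view). I carry it over to the well.

Emit:
arm_command --pt "0 -0.014 0.014 0" --pt "0 -0.027 0.028 0" --pt "0 -0.027 0.028 0" --pt "0 -0.027 0.028 0" --pt "0 -0.027 0.028 0" --pt "0 -0.027 0.028 0" --pt "0 -0.027 0.028 0" --pt "0 -0.027 0.028 0" --pt "0 -0.027 0.028 0" --pt "0 -0.027 0.028 0"

```text
t: 6.1
ee_pos: [496.5, -222.7, 170.4]
orientation: [0.496, 1.54, -0.494]
ft_force: [0.5, 0.3, -2.0]
width: 15.7
```

```bash
python3 go.py 517.3 -259.3 200 44.7
```

```text
t 6.1 pos [ 496.5 -222.7  170.4] psi 53.9 need tool [-30.4 -17.5  37.6] turn 0.161 F [ 0.5  0.3 -2. ] w 15.7 q6 -1.38 tilt [-1.    -0.006 -0.025]
```

Emit:
arm_command --pt "-0.01 -0.005 0.01 0" --pt "-0.005 -0.004 0.01 0" --pt "0 0 0 0.08" --pt "0 0 0 0.08" --pt "0 0 0 0"

```text
t: 6.6
ee_pos: [505.9, -244.2, 178.0]
orientation: [0.629, 1.516, -0.628]
ft_force: [0.5, 0.1, -1.7]
width: 15.8
```

```bash
python3 go.py 517.3 -259.3 180 44.7;  python3 - <<'E'
from h import *
import cv2
c=ctrl.get_calibration("top")
im=ctrl.get_image("top")[:,:,::-1]
cv2.imwrite("pics/t3.png",cv2.resize(im[120:290,400:610],None,fx=3.8,fy=3.5,interpolation=cv2.INTER_CUBIC)[:600,:800])
cv2.imwrite("pics/w3.png",ctrl.get_image("wrist")[:,:,::-1])
E
```

```text
t 6.6 pos [ 505.9 -244.2  178. ] psi 44.2 need tool [-2.6 -2.4 18.7] turn -0.009 F [ 0.5  0.1 -1.7] w 15.8 q6 -1.24 tilt [-0.999 -0.014 -0.034]
```

View pics/t3.png

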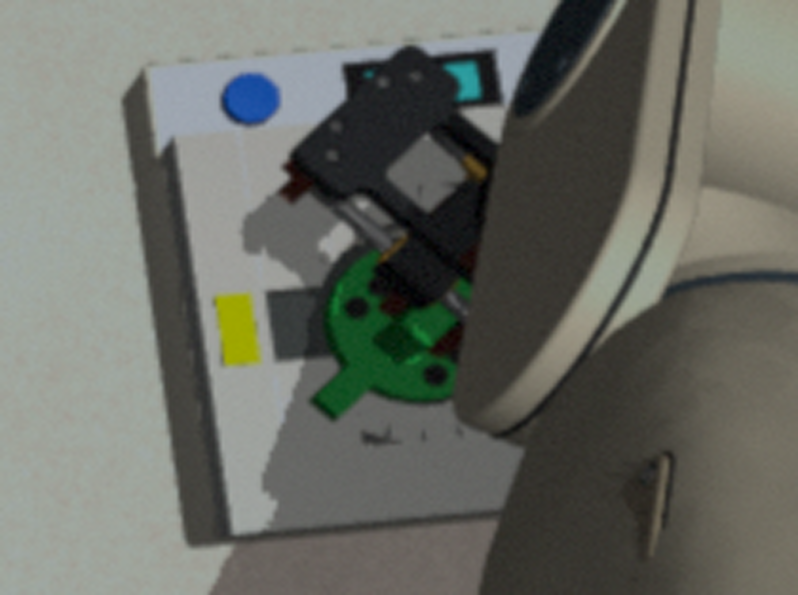

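View pics/w3.png

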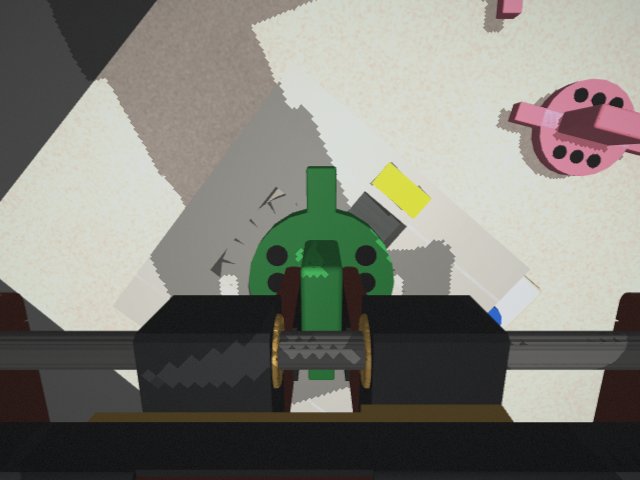

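```bash
cat > f.py <<'E'
import sys
from h import *
from scipy.spatial.transform import Rotation as Ro
off=float(sys.argv[1]); z=float(sys.argv[2])   # deg off notches, foot z above well floor
o=ctrl.get_obs();M=Ro.from_rotvec(o["orientation"]).as_matrix()
p=np.degrees(np.arctan2(M[1,1],M[0,1])); psi=4.7+off
f=o["ee_pos"]+57.8*M[:,0]
d=M.T@(np.array([517.3,-259.3,72+z])-f)
print("t",round(o["t"],2),"foot rel",(f-[517.3,-259.3,72]).round(1),"off deg",(p-4.7).round(2),"need tool",d.round(1),"turn",np.radians(p-psi).round(3),"F",o["ft_force"].round(1),"w",round(o["width"],1),"tiltz",M[2].round(3))
E
python3 f.py 40 30
```

```text
t 6.7 foot rel [-13.5  16.1  48.4] off deg 39.68 need tool [17.7 -1.4 21.5] turn -0.006 F [ 0.8  0.2 -1.3] w 16.1 tiltz [-0.999 -0.014 -0.034]
```

Emit:
arm_command --pt "0.004 -0.001 0.01 0" --pt "0.004 0 0.01 0" --pt "0 0 0 0" --pt "0 0 0 0"

```text
t: 7.1
ee_pos: [520.4, -259.2, 168.1]
orientation: [0.622, 1.519, -0.621]
ft_force: [0.2, 0.8, -2.2]
width: 15.8
```

```bash
python3 f.py 40 20
```

```text
t 7.1 foot rel [ 1.1  1.  38.4] off deg 40.0 need tool [18.4 -1.2  0.6] turn -0.0 F [ 0.2  0.8 -2.2] w 15.8 tiltz [-0.999 -0.014 -0.035]
```

Emit:
arm_command --pt "0.007 -0.001 0 0" --pt "0.007 0 0 0" --pt "0.004 0 0 0" --pt "0 0 0 0" --pt "0 0 0 0"

```text
t: 7.6
ee_pos: [518.2, -259.3, 148.0]
orientation: [0.622, 1.52, -0.621]
ft_force: [-0.1, 0.2, -0.6]
width: 15.8
```

```bash
python3 f.py 40 14
```

```text
t 7.6 foot rel [-1.2  0.9 18.3] off deg 40.01 need tool [4.2 0.3 1.6] turn 0.0 F [-0.1  0.2 -0.6] w 15.8 tiltz [-0.999 -0.014 -0.036]
```

Emit:
arm_command --pt "0.002 0 0.001 0" --pt "0.0015 0 0 0" --pt "0 0 0 0"

```text
t: 7.9
ee_pos: [519.0, -260.1, 144.6]
orientation: [0.622, 1.52, -0.621]
ft_force: [0.1, 0.4, -1.5]
width: 15.5
```

```bash
python3 f.py 40 12
```

```text
t 7.9 foot rel [-0.3  0.1 14.9] off deg 40.02 need tool [2.8 0.2 0.4] turn 0.0 F [ 0.1  0.4 -1.5] w 15.5 tiltz [-0.999 -0.014 -0.036]
```

Emit:
arm_command --pt "0.001 0 0 0" --pt "0.001 0 0 0" --pt "0 0 0 0"

```text
t: 8.2
ee_pos: [519.2, -260.2, 143.9]
orientation: [0.622, 1.519, -0.621]
ft_force: [-0.3, -0.7, -1.3]
width: 15.9
```

```bash
python3 f.py 40 12
```

```text
t 8.2 foot rel [-0.1  0.  14.1] off deg 40.02 need tool [2.1 0.1 0.1] turn 0.0 F [-0.3 -0.7 -1.3] w 15.9 tiltz [-0.999 -0.014 -0.035]
```

Emit:
arm_command --pt "0.0015 0 0 0" --pt "0 0 0 0"

```text
t: 8.4
ee_pos: [519.2, -260.1, 143.5]
orientation: [0.622, 1.518, -0.621]
ft_force: [-0.3, 0.1, -1.7]
width: 16.0
```

```bash
python3 f.py 40 12
```

```text
t 8.4 foot rel [ 0.   0.1 13.7] off deg 40.01 need tool [ 1.7 -0.   0.1] turn 0.0 F [-0.3  0.1 -1.7] w 16.0 tiltz [-0.999 -0.013 -0.034]
```

Emit:
arm_command --pt "0.002 0 0 0" --pt "0.001 0 0 0"

```text
t: 8.6
ee_pos: [519.1, -259.8, 142.1]
orientation: [0.622, 1.518, -0.62]
ft_force: [-4.2, 2.1, 11.4]
width: 15.9
```

```bash
python3 f.py 40 12
```

```text
t 8.6 foot rel [-0.2  0.4 12.3] off deg 40.01 need tool [ 0.3 -0.1  0.4] turn 0.0 F [-4.2  2.1 11.4] w 15.9 tiltz [-0.999 -0.013 -0.034]
```

The lugs ride on the top: foot at 12.3 mm, contact about 13 N, 40° off the notches. I hold briefly so the step counts.

Emit:
arm_command --pt "0 0 0 0" --pt "0.0005 0 0 0"

```text
t: 8.8
ee_pos: [519.1, -259.8, 142.1]
orientation: [0.622, 1.518, -0.62]
ft_force: [-3.5, 2.1, 8.4]
width: 16.2
```

```bash
python3 f.py 0 12;  python3 - <<'E'
from h import *
import cv2
cv2.imwrite("pics/s4.png",cv2.resize(ctrl.get_image("scene")[90:260,80:300,::-1],None,fx=3.5,fy=3.5))
E
python3 f.py 0 12
```

```text
t 8.8 foot rel [-0.1  0.4 12.4] off deg 40.01 need tool [ 0.4 -0.2  0.3] turn 0.698 F [-3.5  2.1  8.4] w 16.2 tiltz [-0.999 -0.013 -0.034]
t 8.85 foot rel [-0.1  0.4 12.4] off deg 40.01 need tool [ 0.4 -0.2  0.3] turn 0.698 F [-2.4  1.9  6.1] w 15.3 tiltz [-0.999 -0.013 -0.034]
```

View pics/s4.png

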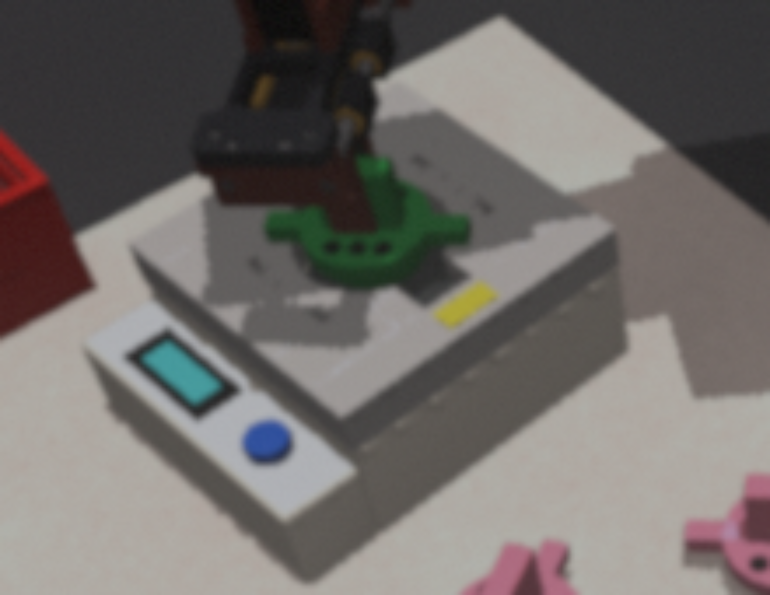

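The scene picture shows the green insert in the well's mouth. Its lugs, at (285,225) and (455,228), lie on the grey top, well off the notch at (440,275). I now turn it under light pressure.

Emit:
arm_command --pt "0 0 0 0.07" --pt "0.0003 0 0 0.07" --pt "0.0003 0 0 0.07"

```text
t: 9.15
ee_pos: [521.1, -259.7, 141.9]
orientation: [0.787, 1.457, -0.789]
ft_force: [1.1, 1.9, 2.1]
width: 15.9
```

```bash
python3 f.py 0 12
```

```text
t 9.15 foot rel [ 2.2  0.4 12.1] off deg 27.6 need tool [ 0.2 -2.1 -0.8] turn 0.482 F [1.1 1.9 2.1] w 15.9 tiltz [-0.999 -0.017 -0.027]
```

Emit:
arm_command --pt "0.0005 -0.0015 -0.001 0.08" --pt "0.0005 0 0 0.08" --pt "0.0005 0 0 0.08"

```text
t: 9.45
ee_pos: [523.1, -259.9, 141.5]
orientation: [0.976, 1.367, -0.98]
ft_force: [2.0, 2.7, 2.8]
width: 16.3
```

```bash
python3 f.py 0 12
```

```text
t 9.45 foot rel [ 4.6  0.2 11.7] off deg 13.31 need tool [-0.2 -4.4 -1.3] turn 0.232 F [2.  2.7 2.8] w 16.3 tiltz [-1.    -0.016 -0.018]
```

Emit:
arm_command --pt "0.0003 -0.002 -0.001 0.08" --pt "0.0003 -0.002 0 0.08" --pt "0.0003 -0.002 0 0.06" --pt "0 0 0 0"

```text
t: 9.85
ee_pos: [518.5, -260.5, 139.8]
orientation: [1.148, 1.27, -1.153]
ft_force: [0.6, 0.4, -1.5]
width: 15.6
```

```bash
python3 f.py 0 0
```

```text
t 9.85 foot rel [ 0.2 -0.5 10. ] off deg 0.13 need tool [10.   0.  -0.4] turn 0.002 F [ 0.6  0.4 -1.5] w 15.6 tiltz [-1.    -0.017 -0.013]
```

It is now aligned and free (about zero contact, and already 2 mm lower). I lower it gently.

Emit:
arm_command --pt "0.002 0 0 0" --pt "0.002 0 0 0" --pt "0.002 0 0 0" --pt "0 0 0 0"

```text
t: 10.25
ee_pos: [518.3, -260.3, 132.2]
orientation: [1.144, 1.273, -1.151]
ft_force: [-0.7, 0.3, -1.7]
width: 15.7
```

```bash
python3 f.py 0 0
```

```text
t 10.25 foot rel [-0.1 -0.3  2.4] off deg 0.38 need tool [ 2.4  0.2 -0.2] turn 0.007 F [-0.7  0.3 -1.7] w 15.7 tiltz [-1.    -0.018 -0.014]
```

Emit:
arm_command --pt "0.001 0 0 0" --pt "0.001 0 0 0" --pt "0.0005 0 0 0"

```text
t: 10.55
ee_pos: [518.3, -260.3, 129.6]
orientation: [1.144, 1.273, -1.15]
ft_force: [-2.9, 0.9, 5.8]
width: 16.0
```

```bash
python3 f.py 0 0
```

```text
t 10.55 foot rel [-0.  -0.3 -0.2] off deg 0.42 need tool [-0.2  0.1 -0.3] turn 0.007 F [-2.9  0.9  5.8] w 16.0 tiltz [-1.    -0.018 -0.014]
```

The foot is on the floor at about 7 N. I let go, then retreat upward.

Emit:
arm_command --pt "0 0 0 0" --pt "0 0 0 0"

```text
t: 10.75
ee_pos: [518.5, -260.3, 129.8]
orientation: [1.144, 1.273, -1.15]
ft_force: [0.3, 0.9, -1.8]
width: 15.7
```

Emit:
arm_command --pt "0 0 0 0" --pt "0 0 0 0" --pt "0 0 0 0" --pt "0 0 0 0" --pt "0 0 0 0" --hand 0.06

```text
t: 11.25
ee_pos: [519.0, -260.6, 130.4]
orientation: [1.144, 1.271, -1.149]
ft_force: [0.9, -0.4, 1.0]
width: 52.6
```

Emit:
arm_command --pt "-0.01 0 0 0" --pt "-0.025 0 0 0" --pt "-0.03 0 0 0" --pt "-0.03 0 0 0" --pt "0 0 0 0"

```text
t: 11.75
ee_pos: [520.5, -261.6, 230.4]
orientation: [1.144, 1.272, -1.15]
ft_force: [0.2, 0.1, 0.3]
width: 59.9
```

```bash
python3 f.py 0 0;  python3 - <<'E'
from h import *
import cv2
cv2.imwrite("pics/s5.png",ctrl.get_image("scene")[:,:,::-1])
cv2.imwrite("pics/w5.png",ctrl.get_image("wrist")[:,:,::-1])
E
```

```text
t 11.75 foot rel [  2.2  -1.6 100.6] off deg 0.43 need tool [100.6  -0.3  -0.5] turn 0.007 F [0.2 0.1 0.3] w 59.9 tiltz [-1.    -0.017 -0.014]
```

View pics/s5.png

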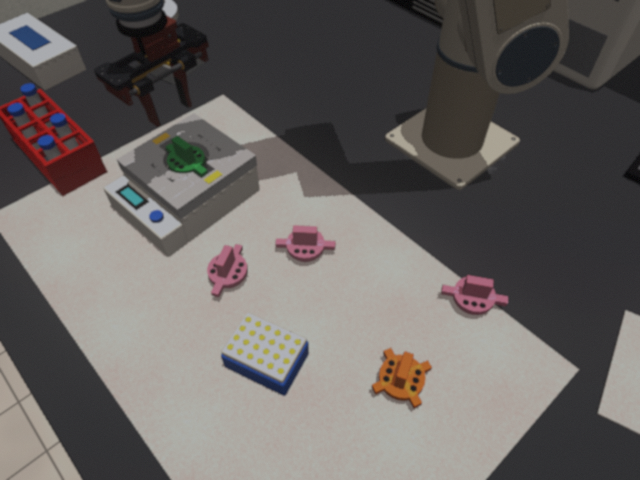

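View pics/w5.png

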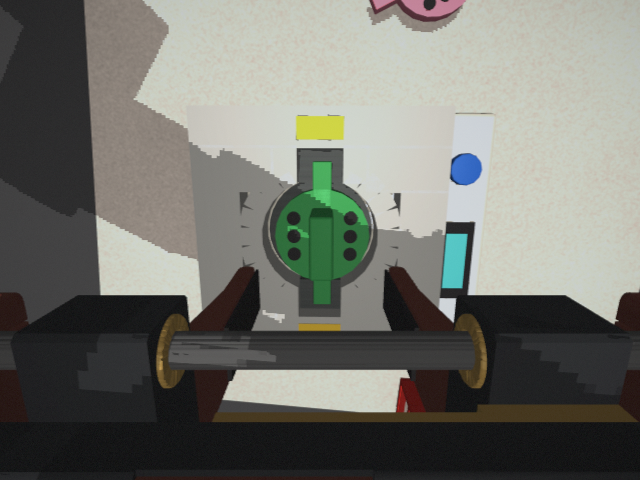

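The wrist view shows the insert centred in the well at (321,237). Both lugs, at (322,175) and (322,292), lie inside the notches, level and flush. The orange insert and tip box haven't moved, and the robot is clear, so I hand in.

```bash
python3 -c "
from workcell import ctrl
print(ctrl.close_job())"
```

```text
the job is handed in; nothing more can be done
None
```

The green insert is in the mixer's well, home and let go, and the job was handed in at about 12 s. No verdict was reported.

- **Riding on the top:** I gripped the fin and lowered the insert 40° off the notches. The lugs rode on the top with the foot about 12.3 mm above the floor and a contact force of at most about 13 N in the readings taken.
- **Turning home:** I turned it under a few newtons. It came free in line with the notches and I lowered it, still held, until the foot touched the floor at about 7 N. Then I let go and backed off 100 mm.
- **Last checks:** Before release, the foot height was −0.2 mm, the centre offset 0.3 mm and the angle 0.4°, all worked out from the tool pose. After release, the wrist picture shows both lugs inside the notches and the deck looking level and flush. By eye, the orange insert and tip box look unmoved in the scene picture, but I did not measure them.
- **Imperfections:** Small-step moves overshot or drifted by up to about 10 mm and had to be corrected. The tool tilted about 2° on the way, down to about 1.3° at release. During the turn the insert drifted about 4.6 mm sideways, within the well's play, and I brought it back.

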